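Tuck the brass edging under the lacquered leaf and hold it down

ROBOT

A 7-joint arm with a two-finger parallel gripper is mounted at the origin on the work surface. World frame = base frame: x ahead of the robot, y to its left, z up, the work surface at z = 0. Lengths are in mm, angles in rad, forces in N, time in s.
With the tool pointing down it reaches from about 400 to 850 mm from the base axis. Payload 10.4 kg.
Tool frame: the origin (TCP) lies between the finger pads; the fingertips stand 14 mm ahead of it and the grasp point (between the pads) lies 5 mm behind it; z points along the fingers, y is the line along which they close (so a half turn about z gives the same grasp; the last joint's range is limited). The gripper opens to 85 mm and grips with 20 to 120 N. Pads are 22 mm wide; open, the fingers measure 114 mm over their backs; the gripper's body (76 mm by 85 mm) begins 54 mm behind the grasp point. The pads swing forward as they close: fully open they stand 13 mm farther back than shut.
Start: joints at [-1.208, 0.332, -0.065, 1.46, 0.022, 1.35, -0.088], TCP at [235.176, 579.087, 245.338] pointing down, gripper open.
Joint ranges: [-2.6, 2.6], [-0.5, 2.12], [-1.47, 1.34], [0.16, 2.42], [-1.27, 4.41], [0.06, 2.06], [-2.6, 2.6]. Speed limits (rad/s): [2.22, 2.22, 2.79, 2.79, 3.14, 3.14, 3.14].

INTERFACE

Orientations are given as a rotation vector (axis times angle).
In Python, from workcell import sensors, imaging, robot, recognise, mark_of gives the robot as it stands.
- The arm moves only by the shell command python3 -m inch 'ROWS'. ROWS is JSON, a list of rows, each a list of 7 numbers: the shift along the tool's x, y, z in m, then the turn, a rotation vector about the tool's x, y, z in rad, then the opening, from 0 (shut) to 1 (fully open). A call has 1 to 5 rows; each row is the pose to reach, as a shift and turn from the pose commanded when the call began, along the tool's axes at that moment; what a row does not reach only later rows make up. A row lasts 1/12 s, in which the tool goes at most 41.7 mm and 7.16 degrees, less where a joint would pass 70% of its speed; a pose out of reach is approached as far as the arm can. A call with a gripper value outside its range is refused whole. The fingers move at their own pace and stop on an object; the grip force is fixed at half the most. Time passes only in rows, so rows that repeat a pose let the fingers close. It gives the time, the measured TCP pose, the force, the opening and the grip force at its end, in the units of the state.
- sensors.state(): the state, without advancing time (a new reading comes with each control period).
- imaging.get_image(name): name is "scene" or "top"; returns a dict with "pixels" (384x512x3 uint8, blue, green, red), "fx", "fy", "cx", "cy" (pixels), "view" (4x4, takes a point from world to camera coordinates). Camera axes: x right, y down, z forward; pixel columns grow to the right and rows downward; lengths in mm; the calibration is good to about 2 mm. A picture is of the moment at which its call begins. There is no depth.
- robot.finish_job(): hands the job in; it is judged then, once.
Trained networks look in a picture, given as the dict that the camera call returned (one of the last four; its "shot" number tells which), for a name from the list of things; names that differ only in an ending like _2 or _b are one class to them, and where a whole thing is asked for, a point or a joint stands for the part that bears it (a point fixed in the world has none). Each returns a list of dicts, best first, with "confidence" (0 to 1); they miss things now and then, are a little off and sometimes report something else, mostly with a low value. They report only what shows in the picture. A call takes as long as a camera call.
- recognise(picture, name): "rect" ([left, top, right, bottom] in pixels, round what is visible of it).
- mark_of(picture, name): "xy" ([column, row] in pixels: a listed point, or the origin of a listed thing).
The state is a dict: "t": time; "qpos": joint angles; "dq": joint speeds; "effort": joint torques, N m; "ee_pos": TCP position; "orientation": TCP orientation; "force": force on the tool from outside, world axes, zero at the start; "torque": the same for the moment, N m; "grip_width": opening from 0.0 (shut) to 1.0 (fully open); "grip_force": force on a finger pad.
Only numpy, scipy, OpenCV 4.12 (cv2) and the standard library are available. Lean on these libraries where they do the work, as an engineer would, in place of code of your own. Each camera call takes 0.05 s, during which the arm holds its last target. There are 200 camera calls.

TASK

Stand the taller steel pin upright in the bore of the gluing board, all the way down, and let go of it. Then take the brass edging strip by its rib and slide its plain edge square under the overlapping black leaf, about 28 mm deep (at least 20), with the strip's left end up against the pin and without lifting the leaf. Finish while still holding the strip, pressing it firmly flat on the board with about 10 N, and leave everything else where it is.

Things in the scene. Friction and masses are not known exactly. Their poses are not given: they have to be found in the camera images.
- board: plywood gluing board fixed on the table, 240 (x) x 260 (y) x 24 mm high; origin at the centre of its underside; its x axis points away from the robot (towards the leaf's hinge), y to the left, z up. Its top is at z = 24 mm. A black leaf overlaps the far half of it; under the leaf a wooden packing piece 7 mm high fills the space from board x = 36 mm to 112 mm, and ends the slot
- board_hole0 (a point): mouth (centre, at the level of the board's top) of the only bore in the board: 13.5 mm diameter, chamfered, 20 mm deep, near the left end in front of the leaf; at (-30, 95, 24) mm in the board's frame
- leaf (a joint): hinge of the black lacquered leaf, rad: 0 = lying shut on its packing (its underside 7 mm above the board), growing as its near edge is lifted; it moves freely and is only held down by its own 160 g. The leaf is 105 mm deep (board x = 0 to 105 mm), 220 mm long (centred on the board), 6 mm thick, hinged at its far edge
- leaf_edge (a point): middle of the lower edge of the leaf's near side: at (0, 0, 31) mm in the board's frame when shut
- strip: brass edging strip lying on the table, flat base 92 (x) x 150 (y) x 4 mm, 250 g (varies), with an upright rib 12 mm thick that runs its whole length along y, centred at x = -28 mm, its top 30 mm above the underside. Origin at the centre of the base's underside, z up. The plain wide edge (+x side, 68 mm of bare base beyond the rib) is the one to tuck. Take it by the rib, from above
- nose_left (a point): left corner of the strip's plain edge, (46, 75, 2) mm in the strip's frame
- nose_right (a point): right corner of the strip's plain edge, (46, -75, 2) mm in the strip's frame
- left_end (a point): point on the left end face of the strip's base, (-12, 75, 2) mm in the strip's frame; this end goes against the pin
- rack: dark wooden pin rack fixed at the left, 150 (x) x 50 (y) x 35 mm high, origin at the centre of its underside, three bores 25 mm deep in a row along its x axis at -50, 0 and 50 mm
- pin: the taller steel pin, 12 mm diameter, 90 mm tall, 50 g, standing with its lowest 25 mm in one of the rack's bores (which one varies); origin at the centre of its foot, z up along it
- short_pin: the shorter steel pin, 12 mm diameter, 60 mm tall, standing in another bore of the rack; origin at the centre of its foot, z up. Leave it.
- caddy: bystander: black lacquered tea caddy, 52 mm diameter, 75 mm tall, origin at its underside
- jar: bystander: closed jar with a brass lid, 48 mm diameter, 50 mm tall, origin at its underside
- tape: bystander: roll of paper tape lying flat, 80 mm outside diameter, 20 mm high, origin at its underside
- brush: bystander: brush lying on the table between robot and strip, near the base
- spatula: bystander: spatula lying at the far left of the board
- cork_block: bystander: cork block 45 x 60 x 30 mm, origin at its underside

How it is judged (in metres and radians):
On the way, in this order (a step that is already met when the one before it is completed fails the run):
1. the taller pin stands down in the board's bore, let go (horizontal distance between pin and board_hole0 below 0.005 m and z of pin in the frame of board between -0.002 and 0.009 m and angle between pin's own z axis and vertical below 0.12 rad and contact force between the fingers and pin below 0.1 N), for 0.3 s.
2. the strip's plain edge lies under the leaf, its left end at the pin (x of nose_left in the frame of board between 0.018 and 0.038 m and z of nose_left in the frame of board between 0.022 and 0.031 m and x of nose_right in the frame of board between 0.018 and 0.038 m and z of nose_right in the frame of board between 0.022 and 0.031 m and y of left_end in the frame of board between 0.081 and 0.096 m), for 0.2 s.
At the end, for the whole second after the job is handed in: Taller pin upright in the bore, foot within 5 mm of its bottom. Both corners of the strip's plain edge 18-38 mm under the leaf, left end within 8 mm of the pin, strip flat within 2 mm, held by the fingers (over 3 N) and pressed on the board with over 6 N; leaf shut (under 0.03 rad) (all of step 2 and horizontal distance between pin and board_hole0 below 0.005 m and z of pin in the frame of board between -0.002 and 0.009 m and angle between pin's own z axis and vertical below 0.12 rad and angle between the z axis of strip and the z axis of board, either way round below 0.035 rad and z of strip in the frame of board below 0.0262 m and contact force between strip and board above 6 N and contact force between the fingers and strip above 3 N and value of joint leaf below 0.03 rad and linear speed of strip below 0.02 m/s); the arm keeps its last pose, push and grip.
It fails at once if the leaf is lifted by more than 0.06 rad (6 mm at its edge) (value of joint leaf above 0.06 rad).
It fails at once if a bystander is moved by more than 30 mm (distance of any of short_pin, caddy, jar, tape, brush, spatula, cork_block from where it was at the start of the episode above 0.03 m).
It also fails if it takes over 48 s, if anything falls off the work surface, if the arm or the gripper's body presses on something with over 40 N, if the wrist force passes 120 N, or if a joint passes its speed limit or range.

## Working session

There is one attempt and no reset: what is moved stays moved. The work goes in short steps, Python scripts to look and compute and a shell command to move; the robot and the scene stay as the last step left them, time stands still between calls to the robot, and variables do not carry over. Pictures are saved under pics/ and viewed, at most 10 in all, crops included, and the job is handed in when it is done.

```bash
ls; mkdir -p pics; cat > h.py <<'E'
import numpy as np, cv2
from scipy.spatial.transform import Rotation as R
from workcell import sensors, imaging, robot, recognise, mark_of
def ray(p,xy):
    V=np.array(p["view"],float); d=np.array([(xy[0]-p["cx"])/p["fx"],(xy[1]-p["cy"])/p["fy"],1.])
    return -V[:3,:3].T@V[:3,3], V[:3,:3].T@d
def at_z(p,xy,z):
    o,d=ray(p,xy); return o+d*(z-o[2])/d[2]
def proj(p,X):
    V=np.array(p["view"],float); c=V[:3,:3]@np.array(X,float)+V[:3,3]
    return np.array([p["fx"]*c[0]/c[2]+p["cx"],p["fy"]*c[1]/c[2]+p["cy"]])
def tri(ps,xys):
    A=np.zeros((3,3));b=np.zeros(3)
    for p,x in zip(ps,xys):
        o,d=ray(p,x); d=d/np.linalg.norm(d); M=np.eye(3)-np.outer(d,d); A+=M;b+=M@o
    X=np.linalg.solve(A,b); return X,[np.linalg.norm(proj(p,X)-x) for p,x in zip(ps,xys)]
E
python3 - <<'E'
from h import *
np.set_printoptions(precision=1,suppress=True)
s=sensors.state(); print(s)
P={n:imaging.get_image(n) for n in("scene","top")}
for n,p in P.items(): cv2.imwrite(f"pics/{n}0.png",p["pixels"]); print(n,ray(p,[p["cx"],p["cy"]]),p["fx"])
for k in "board board_hole0 leaf_edge strip nose_left nose_right left_end rack pin short_pin caddy jar tape cork_block".split():
    m={n:mark_of(p,k) for n,p in P.items()}
    for n in m: print(k,n,[(np.round(a["xy"],1).tolist(),round(a["confidence"],2)) for a in m[n][:2]])
    if all(m.values()): print("   ",*tri(list(P.values()),[m[n][0]["xy"] for n in P]))
E
```

```text
pics
{'t': 0.0, 'qpos': array([-1.2,  0.3, -0.1,  1.5,  0. ,  1.3, -0.1]), 'dq': array([-0., -0., -0.,  0., -0., -0., -0.]), 'effort': array([ -0. , -62.5,   0. , -39.2,   0. ,   0. ,  -0. ]), 'ee_pos': array([235.1, 578.7, 244.5]), 'orientation': array([-0.6, -3.1,  0. ]), 'force': array([ 0.8,  0.4, -0.5]), 'torque': array([ 0., -0.,  0.]), 'grip_force': 0.0, 'grip_width': 0.9997959551731499}
scene (array([1093. ,  455.8,  779.4]), array([-0.6, -0.4, -0.7])) 377.41636322796955
top (array([ 183.4,   41.6, 1468.3]), array([ 0.2, -0. , -1. ])) 481.1845987381702
board scene [([245.4, 209.7], 0.9), ([354.0, 255.0], 0.41)]
board top [([254.1, 191.4], 0.55)]
    [533.2  44.8   6.2] [np.float64(0.5899766889484752), np.float64(0.5193444459254136)]
board_hole0 scene [([282.2, 207.9], 0.58), ([137.5, 144.9], 0.42)]
board_hole0 top [([227.7, 202.7], 0.65), ([255.1, 188.6], 0.3)]
    [492.5 131.   30.8] [np.float64(1.2872475661207594), np.float64(1.1271076177624217)]
leaf_edge scene [([243.5, 201.5], 0.71)]
leaf_edge top [([253.6, 190.0], 0.71), ([155.1, 216.6], 0.41)]
    [532.3  43.   36.6] [
[... 1206 characters left out ...]
.2], 0.5)]
short_pin top [([156.5, 182.9], 0.58)]
    [567.1 252.3 167.1] [np.float64(34.80172144704837), np.float64(27.26326446780697)]
caddy scene []
caddy top [([324.2, 144.2], 0.55)]
jar scene [([410.6, 249.3], 0.58)]
jar top [([116.8, 233.5], 0.57)]
    [414.7 466.4  12.7] [np.float64(1.4984600224946836), np.float64(1.1739483285334755)]
tape scene [([98.4, 191.5], 0.66), ([281.4, 209.5], 0.63)]
tape top [([372.7, 131.3], 0.85)]
    [ 715.7 -340.4   11.7] [np.float64(0.5054247200592212), np.float64(0.43188645161521655)]
cork_block scene [([361.0, 189.6], 0.68)]
cork_block top [([180.6, 278.9], 0.55)]
    [271.7 275.3  -2.8] [np.float64(0.7572381353789738), np.float64(0.7230433349339884)]
```

```bash
python3 - <<'E'
from h import *
for n in("scene","top"):
    i=cv2.imread(f"pics/{n}0.png")
    c=i[110:300,90:430] if n=="scene" else i[110:300,90:430]
    cv2.imwrite(f"pics/{n}0c.png",cv2.resize(c,None,fx=2.35,fy=2.35,interpolation=cv2.INTER_CUBIC))
E
```

```text
(no output)
```

View pics/scene0c.png

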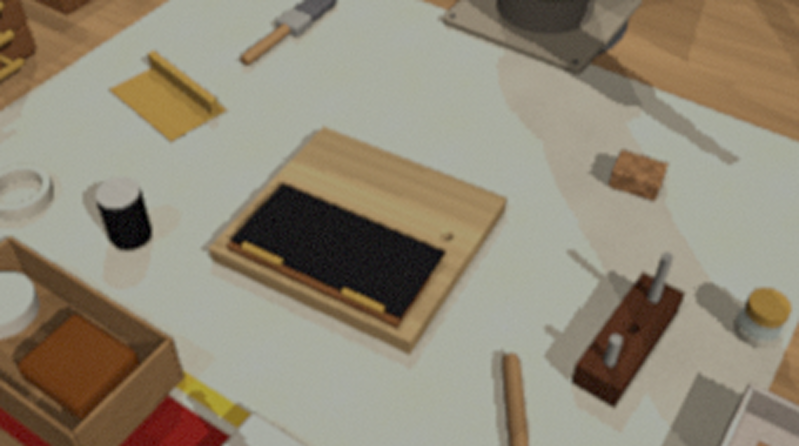

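View pics/top0c.png

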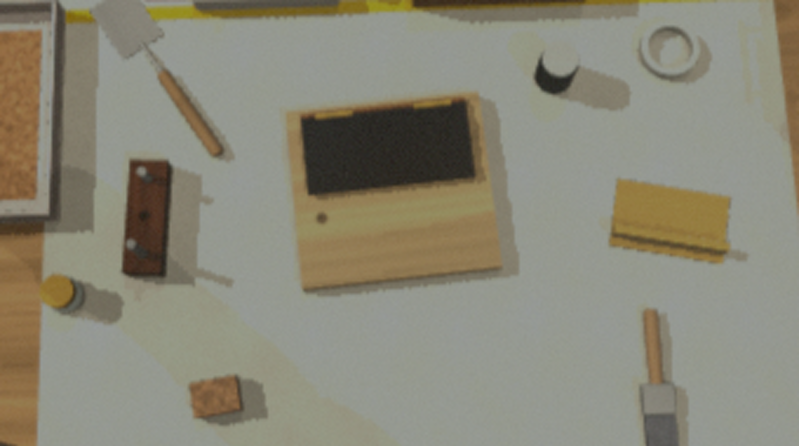

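The scene crop shows the board with black leaf in the middle, the bore at crop (448,237), the rack at right with the tall pin at (662,278), and the strip at upper left with its rib on the robot side. The top crop shows the bore at (321,217), the tall pin's top at (131,246), and the strip's plain edge running (617,180)–(730,197). I'll refine these by edge fitting.

```bash
cat > fit.py <<'E'
from h import *
from scipy.optimize import least_squares
from scipy.ndimage import map_coordinates, gaussian_filter
def T(q,X): 
    c,s=np.cos(q[2]),np.sin(q[2]); X=np.atleast_2d(X).astype(float)
    return np.c_[q[0]+c*X[:,0]-s*X[:,1], q[1]+s*X[:,0]+c*X[:,1], X[:,2]]
def fit(cams,q,segs,iters=8,r=4.):
    """cams list of pictures; segs list of (cam index, A, B) in object frame; planar pose q"""
    G=[gaussian_filter(p["pixels"].astype(float),(.7,.7,0)) for p in cams]
    q=np.array(q,float); t=np.arange(-r,r+.01,.25)
    for it in range(iters):
        obs=[]
        rr=r if it<4 else 2.
        for ci,A,B in segs:
            p=cams[ci]; a,b=(proj(p,T(q,X)[0]) for X in(A,B)); d=(b-a)/np.linalg.norm(b-a); n=np.array([-d[1],d[0]])
            for u in np.linspace(.08,.92,20):
                pts=a+(b-a)*u+t[:,None]*n
                pr=np.stack([map_coordinates(G[ci][:,:,k],[pts[:,1],pts[:,0]],order=1,mode="nearest") for k in range(3)],1)
                g=np.linalg.norm(np.gradient(pr,axis=0),axis=1)*(abs(t)<=rr); k=np.argmax(g)
                w=g*(abs(t-t[k])<1.2); 
                if g[k]>2: obs.append((ci,np.array(A)*(1-u)+np.array(B)*u,n,(pts*w[:,None]).sum(0)/w.sum()))
        f=lambda v:[n@(proj(cams[c],T(v,X)[0])-m) for c,X,n,m in obs]
        s=least_squares(f,q,loss="soft_l1",f_scale=.4,x_scale=[1,1,.01]); q=s.x
    return q,np.median(np.abs(f(q))),len(obs)
def box(x0,x1,y0,y1,z): 
    c=[[x0,y0,z],[x1,y0,z],[x1,y1,z],[x0,y1,z]]; return [(c[i],c[(i+1)%4]) for i in range(4)]
BO=box(-120,120,-130,130,24); LE=box(0,105,-110,110,37); RK=box(-75,75,-25,25,35)
ST=box(-46,46,-75,75,4); RIB=box(-34,-22,-75,75,30)
E
python3 - <<'E'
from fit import *
np.set_printoptions(precision=2,suppress=True)
S,P=imaging.get_image("scene"),imaging.get_image("top")
both=lambda L:[(i,a,b) for i in(0,1) for a,b in L]
def rep(nm,q0,segs):
    for lab,ss in(("both",segs),("scene",[s for s in segs if s[0]==0]),("top",[s for s in segs if s[0]==1])):
        q,e,n=fit([S,P],q0,ss); print(nm,lab,q,round(np.degrees(q[2]),2),round(e,2),n)
        if lab=="both": Q=q
    return Q
C=lambda p,uv:np.array([90+uv[0]/2.35,110+uv[1]/2.35])
L,Rr=at_z(P,C(P,(307,194)),37),at_z(P,C(P,(474,178)),37); print("leaf",L,Rr)
yaw=np.arctan2(-(L-Rr)[0],(L-Rr)[1]); 
b=rep("board",[*((L+Rr)/2)[:2],yaw],both(BO+LE[3:]))
print("hole fit",T(b,[-30,95,24]),"seen",at_z(S,C(S,(448,237)),24),at_z(P,C(P,(321,217)),24))
nl,nr=at_z(P,C(P,(617,180)),4),at_z(P,C(P,(730,197)),4); y=np.arctan2(-(nl-nr)[0],(nl-nr)[1]); c=(nl+nr)/2-46*np.array([np.cos(y),np.sin(y),0])
s=rep("strip",[c[0],c[1],y],both(ST[1:2]+RIB)+[(1,*ST[0]),(1,*ST[2])])
k=rep("rack",[507,357,0.03],both(RK))
print("bores",T(k,[[-50,0,10],[0,0,10],[50,0,10]]))
print("pin top seen",at_z(P,C(P,(131,244)),100),at_z(S,C(S,(665,257)),100))
o=S["pixels"].copy(),P["pixels"].copy()
for im,p in zip(o,(S,P)):
    for q,Z in((b,BO+LE),(s,ST+RIB),(k,RK)):
        for a,bb in Z: cv2.line(im,*[tuple(int(v*16) for v in proj(p,T(q,x)[0])) for x in(a,bb)],(0,0,255),1,cv2.LINE_AA,4)
z=np.vstack([cv2.resize(i[120:270,100:420],None,fx=1.9,fy=1.9,interpolation=cv2.INTER_CUBIC) for i in o]); cv2.imwrite("pics/fit.png",z)
np.save("q.npy",[b,s,k])
E
```

```text
leaf [525.15 148.45  37.  ] [538.67 -69.67  37.  ]
board both [532.57  42.45   0.09] 5.29 0.71 200
board scene [533.15  44.32   0.08] 4.77 0.24 100
board top [523.47  39.31   0.09] 4.88 0.97 100
hole fit [[493.94 134.28  24.  ]] seen [497.16 133.36  24.  ] [496.71 131.7   24.  ]
strip both [ 481.25 -326.26   -0.21] -11.83 0.21 221
strip scene [ 481.03 -328.19   -0.21] -11.79 0.23 100
strip top [ 480.73 -325.79   -0.23] -12.9 0.4 128
rack both [504.96 359.96  -0.05] -2.98 0.45 158
rack scene [505.39 360.58  -0.05] -2.67 0.44 78
rack top [502.43 357.77  -0.06] -3.39 1.05 80
bores [[455.03 362.56  10.  ]
 [504.96 359.96  10.  ]
 [554.9  357.37  10.  ]]
pin top seen [454.68 361.87 100.  ] [457.73 360.6  100.  ]
```

View pics/fit.png

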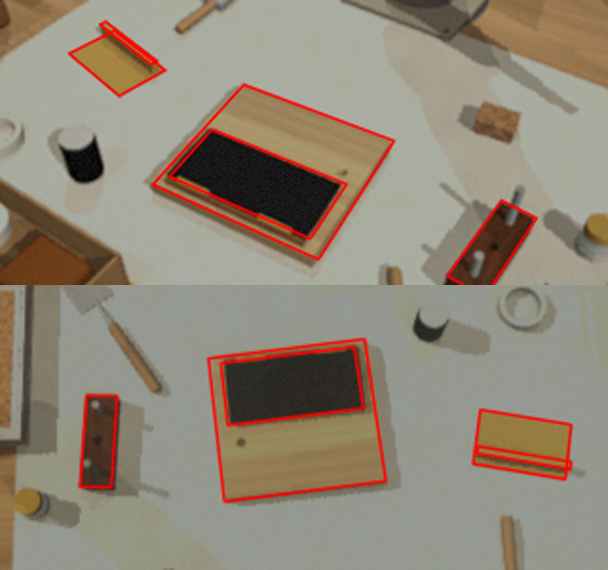

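The overlays fit the board, strip and rack well. The tall pin stands in the rack's near bore, at about (456,361).

```bash
cat >> h.py <<'E'
def tool_down(closing_deg):  # tool z down, y axis along this world heading
    a=np.radians(closing_deg); y=np.array([np.cos(a),np.sin(a),0]); z=np.array([0,0,-1.]); return np.c_[np.cross(y,z),y,z]
def go(pos,M=None):
    s=sensors.state(); A=R.from_rotvec(s["orientation"]).as_matrix(); M=A if M is None else M
    d=A.T@(np.array(pos)-s["ee_pos"])/1000; w=R.from_matrix(A.T@M).as_rotvec()
    print("t",round(s["t"],2),"pos",np.round(s["ee_pos"],1),"F",np.round(s["force"],1),"row",np.round(d,4),np.round(w,4),"n",round(max(np.linalg.norm(d)*1e3/41.7,np.degrees(np.linalg.norm(w))/7.16),1))
E
python3 - <<'E'
from h import *
A=R.from_rotvec(sensors.state()["orientation"]).as_matrix(); print(np.round(A,3), np.degrees(np.arctan2(A[1,1],A[0,1])))
for d in (0,90,180,-90,45,-45,135,-135): print(d); go([456,361.5,180],tool_down(d))
E
```

```text
[[-0.926  0.376  0.   ]
 [ 0.376  0.926  0.   ]
 [ 0.     0.    -1.   ]] 67.89301330564109
0
t 1.6 pos [235.2 579.1 245.3] F [ 0.2  0.6 -0.2] row [-0.2865 -0.1185  0.0653] [ 0.    -0.     1.185] n 9.5
90
t 1.6 pos [235.2 579.1 245.3] F [ 0.2  0.6 -0.2] row [-0.2865 -0.1185  0.0653] [ 0.     -0.     -0.3858] n 7.6
180
t 1.6 pos [235.2 579.1 245.3] F [ 0.2  0.6 -0.2] row [-0.2865 -0.1185  0.0653] [ 0.      0.     -1.9566] n 15.7
-90
t 1.6 pos [235.2 579.1 245.3] F [ 0.2  0.6 -0.2] row [-0.2865 -0.1185  0.0653] [-0.0000e+00 -1.0000e-04  2.7558e+00] n 22.1
45
t 1.6 pos [235.2 579.1 245.3] F [ 0.2  0.6 -0.2] row [-0.2865 -0.1185  0.0653] [ 0.     -0.      0.3996] n 7.6
-45
t 1.6 pos [235.2 579.1 245.3] F [ 0.2  0.6 -0.2] row [-0.2865 -0.1185  0.0653] [ 0.     -0.      1.9704] n 15.8
135
t 1.6 pos [235.2 579.1 245.3] F [ 0.2  0.6 -0.2] row [-0.2865 -0.1185  0.0653] [ 0.      0.     -1.1712] n 9.4
-135
t 1.6 pos [235.2 579.1 245.3] F [ 0.2  0.6 -0.2] row [-0.2865 -0.1185  0.0653] [ 0.000e+00  1.000e-04 -2.742e+00] n 21.9
```

```bash
python3 -m inch '[[-0.2865,-0.1185,0.0653,0,0,1.098,1],[-0.2865,-0.1185,0.0653,0,0,1.098,1],[-0.2865,-0.1185,0.0653,0,0,1.098,1],[-0.2865,-0.1185,0.0653,0,0,1.098,1],[-0.2865,-0.1185,0.0653,0,0,1.098,1]]'; python3 - <<'E'
from h import *
go([456,361.5,150],tool_down(5))
E
```

```text
t: 2.02
ee_pos: [381.5, 434.5, 202.3]
orientation: [-1.529, -2.744, -0.001]
force: [-0.1, 1.2, -0.3]
grip_width: 1.001
grip_force: 0.0
t 2.02 pos [381.5 434.5 202.3] F [-0.1  1.2 -0.3] row [-0.1013  0.0249  0.0522] [ 0.0005 -0.0005  0.4667] n 3.7
```

```bash
python3 -m inch '[[-0.1013,0.0249,0.0522,0,0,0.467,0.45],[-0.1013,0.0249,0.0522,0,0,0.467,0.45],[-0.1013,0.0249,0.0522,0,0,0.467,0.45],[-0.1013,0.0249,0.0522,0,0,0.467,0.45],[-0.1013,0.0249,0.0522,0,0,0.467,0.45]]'; python3 - <<'E'
from h import *
go([456,361.5,70],tool_down(5))
P={n:imaging.get_image(n) for n in("scene","top")}
cv2.imwrite("pics/a.png",np.hstack([cv2.resize(i[y:y+100,x:x+100],None,fx=4,fy=4,interpolation=cv2.INTER_CUBIC) for i,x,y in((P["scene"]["pixels"],315,180),(P["top"]["pixels"],105,160))]))
for n,p in P.items(): print(n,[(a["rect"],round(a["confidence"],2)) for a in recognise(p,"pin")[:2]])
E
```

```text
t: 2.43
ee_pos: [456.4, 361.2, 149.3]
orientation: [2.125, 2.313, -0.003]
force: [-0.4, 0.5, 1.1]
grip_width: 0.45
grip_force: 0.0
t 2.43 pos [456.4 361.2 149.3] F [-0.4  0.5  1.1] row [ 0.0004 -0.0003  0.0793] [-0.0008  0.0016 -0.0025] n 1.9
scene [([140.6, 131.8, 186.0, 166.4], 0.68), ([365.4, 218.2, 374.7, 239.2], 0.44)]
top []
```

View pics/a.png

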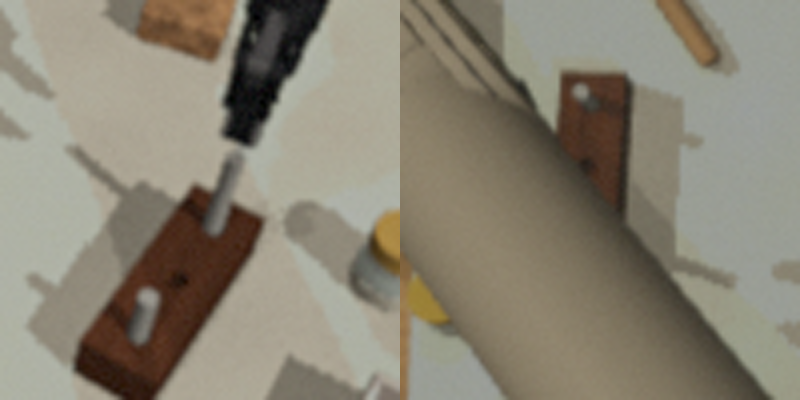

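The left (scene) half shows the gripper directly above the tall pin, fingertips at (240,135) and pin top at (235,152). In the top view the arm hides the pin. Now I descend and grip.

```bash
python3 -m inch '[[0.0004,0,0.035,0,0,0,0.45],[0.0004,0,0.06,0,0,0,0.45],[0.0004,0,0.0775,0,0,0,0.45],[0.0004,0,0.0775,0,0,0,0.45]]'; python3 -m inch '[[0,0,0,0,0,0,0],[0,0,0,0,0,0,0],[0,0,0,0,0,0,0],[0,0,0,0,0,0,0],[0,0,0,0,0,0,0]]'
```

```text
t: 2.97
ee_pos: [452.7, 363.6, 69.4]
orientation: [-2.11, -2.326, 0.008]
force: [-1.0, -1.1, -1.1]
grip_width: 0.45
grip_force: 0.0
t: 3.38
ee_pos: [456.0, 364.8, 74.5]
orientation: [-2.115, -2.323, -0.005]
force: [-1.4, 0.6, 7.2]
grip_width: 0.121
grip_force: 58.5
```

```bash
python3 -m inch '[[0,0,-0.02,0,0,0,0],[0,0,-0.045,0,0,0,0],[0,0,-0.07,0,0,0,0],[0,0,-0.07,0,0,0,0],[0,0,-0.07,0,0,0,0]]'; python3 - <<'E'
from fit import *
np.set_printoptions(precision=2,suppress=True)
q=np.load("q.npy")
for i in range(3):
    s=sensors.state(); print(s["ee_pos"],s["force"],s["grip_width"]); P=imaging.get_image("top")
S=imaging.get_image("scene")
# refit board: scene all, top without near edge
segs=[(0,*e) for e in BO+LE[3:]]+[(1,*BO[1]),(1,*BO[2]),(1,*BO[0]),(1,*LE[3])]
for ss in (segs,segs[5:]): print(fit([S,P],[533.2,44,.084],ss))
for n,p in(("scene",S),("top",P)):
    print(n,[(np.round(a["rect"],1),round(a["confidence"],2)) for a in recognise(p,"pin")[:2]],[(np.round(a["xy"],1),round(a["confidence"],2)) for a in mark_of(p,"board_hole0")[:2]])
    # dark bore blob centroid
    X=proj(p,[496,133,24]); x,y=np.round(X).astype(int); g=cv2.cvtColor(p["pixels"],cv2.COLOR_BGR2GRAY).astype(float)
    w=g[y-5:y+6,x-5:x+6]; m=np.clip(np.median(w)-12-w,0,None); yy,xx=np.mgrid[y-5:y+6,x-5:x+6]
    c=np.array([(m*xx).sum(),(m*yy).sum()])/m.sum(); print(" blob",c,at_z(p,c,24)); print(w.astype(int) if n=="top" else "")
cv2.imwrite("pics/b.png",np.hstack([cv2.resize(i[y:y+120,x:x+120],None,fx=3.3,fy=3.3,interpolation=cv2.INTER_CUBIC) for i,x,y in((S["pixels"],310,150),(S["pixels"],215,150))]))
E
```

```text
t: 3.8
ee_pos: [456.1, 364.5, 144.7]
orientation: [-2.116, -2.322, -0.006]
force: [-0.4, 0.2, -0.8]
grip_width: 0.125
grip_force: 59.4
[456.07 364.51 144.66] [-0.44  0.22 -0.76] 0.12520307482225249
[455.4  363.98 143.23] [-0.81 -0.55 -0.68] 0.11727108336014894
[454.96 363.65 142.33] [-0.06  0.56 -1.05] 0.12346252928332153
(array([531.76,  42.06,   0.1 ]), np.float64(0.7874328540107076), 180)
(array([531.27,  39.94,   0.08]), np.float64(0.34279248159887843), 80)
scene [] [(array([280.4, 208.8]), 0.94)]
 blob [278.52 213.47] [508.3  133.58  24.  ]

top [] [(array([226.6, 202.5]), 0.73)]
 blob [226.45 202.34] [496.74 132.15  24.  ]
[[132 134 133 135 136 135 135 136 135 133 137]
 [137 136 135 137 135 133 134 136 138 135 138]
 [138 137 138 136 126 117 114 131 136 141 141]
 [141 140 138 131 104  91  91 106 134 140 139]
 [139 139 138 122  86  81  86  89 121 137 137]
 [138 140 138 121  90  86  89  98 122 138 139]
 [140 140 138 132 108  97  97 111 133 141 142]
 [140 139 141 139 132 125 125 134 143 142 142]
 [142 142 141 142 140 138 138 142 142 141 142]
 [143 141 144 143 141 142 141 142 143 141 140]
 [143 144 144 141 141 141 143 141 141 142 141]]
```

View pics/b.png

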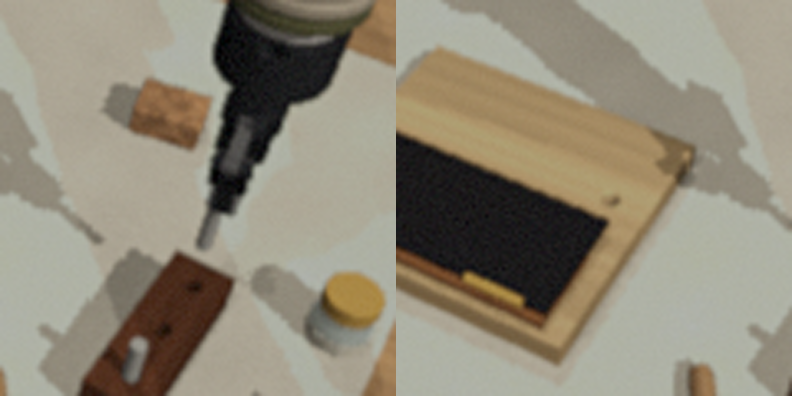

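The pin is held upright with its foot at scene (372,225). The bore is at about scene (280,209). I'm moving above the bore.

```bash
python3 - <<'E'
from h import *
S=imaging.get_image("scene")
print(at_z(S,[372.1,224.8],78),at_z(S,[280.4,208.8],24),at_z(S,[280.2,210.6],24))
go([497,132.5,120],tool_down(5))
E
```

```text
[454.65666304 362.3122658   78.        ] [491.19811941 128.96095401  24.        ] [497.0471896  131.91588076  24.        ]
t 4.25 pos [455.1 363.7 142.2] F [-0.8 -0.3 -0.2] row [-0.2341  0.0203  0.0223] [-0.0005  0.0004  0.0057] n 5.7
```

```bash
python3 -m inch '[[-0.03,0.003,0,0,0,0,0],[-0.07,0.006,0,0,0,0,0],[-0.11,0.01,0.005,0,0,0,0],[-0.15,0.013,0.01,0,0,0,0],[-0.185,0.016,0.015,0,0,0,0]]';python3 -m inch '[[-0.025,0.003,0.003,0,0,0,0],[-0.045,0.004,0.006,0,0,0,0],[-0.049,0.004,0.007,0,0,0.006,0],[-0.049,0.004,0.007,0,0,0.006,0],[-0.049,0.004,0.007,0,0,0.006,0]]'
python3 - <<'E'
from fit import *
for i in range(3): S=imaging.get_image("scene"); P=imaging.get_image("top"); go([497,132.5,120],tool_down(5))
cv2.imwrite("pics/c.png",np.hstack([cv2.resize(i[y:y+80,x:x+80],None,fx=5,fy=5,interpolation=cv2.INTER_CUBIC) for i,x,y in((S["pixels"],240,155),(P["pixels"],185,160))]))
E
```

```text
t: 4.67
ee_pos: [488.6, 178.4, 127.6]
orientation: [2.117, 2.321, 0.0]
force: [0.8, 0.1, -0.3]
grip_width: 0.122
grip_force: 59.4
t: 5.08
ee_pos: [496.8, 133.6, 120.7]
orientation: [-2.122, -2.316, -0.0]
force: [0.6, 0.6, -1.0]
grip_width: 0.125
grip_force: 59.4
t 5.18 pos [496.7 134.3 120.8] F [-0.6  0.3 -0.6] row [-0.0018  0.0001  0.0007] [ 0.0001 -0.0005  0.002 ] n 0.0
t 5.28 pos [496.8 134.  120.7] F [-0.3  0.  -0.6] row [-0.0015  0.0001  0.0007] [ 0.0001 -0.0003  0.0019] n 0.0
t 5.38 pos [496.8 133.6 120.7] F [ 0.4  0.2 -0.2] row [-0.0011  0.0001  0.0007] [ 0.0001 -0.0002  0.0011] n 0.0
```

View pics/c.png

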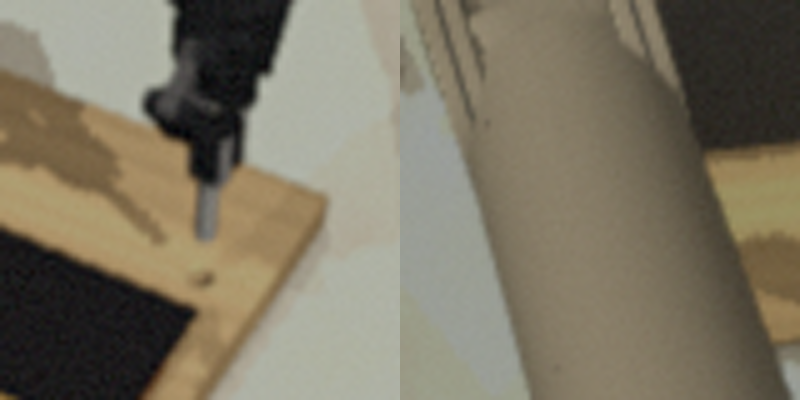

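The scene half shows the pin's foot at (281,203) just above the bore at about (280.5,210.5). The top view is hidden by the arm.

```bash
python3 - <<'E'
from h import *
S=imaging.get_image("scene")
for c in ([281.2,202.3],[281.1,201.8]): print("foot",at_z(S,c,56))
for c in ([280.2,210.4],[280.6,210.8]): print("bore",at_z(S,c,24))
g=cv2.cvtColor(S["pixels"],cv2.COLOR_BGR2GRAY); print(g[199:218,272:292])
go([497,132.5,120],tool_down(5))
E
```

```text
foot [495.92710511 132.54521484  56.        ]
foot [494.53952481 131.39046828  56.        ]
bore [496.43330959 131.53945924  24.        ]
bore [497.05900645 133.18015497  24.        ]
[[148 150 147 145 143 140 121  95 106 118 118 128 138 142 144 144 145 146
  146 139]
 [142 151 150 150 147 143 117  98 107 119 120 129 139 141 140 143 139 143
  142 139]
 [132 150 153 153 153 148 120  98 107 119 123 135 139 141 143 141 142 141
  136 135]
 [126 150 154 156 154 154 140 118 115 123 131 141 143 142 142 141 140 137
  133 134]
 [144 155 156 157 155 153 150 139 137 138 142 149 149 144 143 137 136 133
  132 132]
 [152 157 160 156 156 157 155 151 151 152 151 153 150 144 140 136 134 133
  133 134]
 [154 155 157 155 157 158 156 156 156 156 155 153 150 144 143 140 138 136
  135 136]
 [154 154 153 154 156 157 156 157 155 157 156 150 148 144 144 146 145 147
  149 141]
 [153 154 155 152 153 155 156 160 157 157 155 151 148 149 149 152 152 154
  152 150]
 [154 156 153 152 155 154 157 155 154 149 151 153 152 152 153 154 155 157
  155 154]
 [153 155 155 155 152 147 146 145 135 126 132 151 155 157 157 157 155 155
  156 157]
 [151 152 151 154 153 140 134 128 117  99 111 143 152 155 157 155 157 157
  155 156]
 [147 151 151 152 151 138 131 116 102  99 120 143 154 153 155 155 156 157
  156 157]
 [139 145 151 149 151 143 136 128 120 129 145 152 155 155 151 153 154 153
  154 156]
 [104 127 141 147 150 149 146 147 144 148 152 155 155 154 153 154 152 154
  155 153]
 [ 54  82 105 125 141 142 148 149 150 151 151 152 153 153 156 155 153 153
  154 147]
 [ 22  37  54  77  98 106 124 141 146 146 147 150 150 151 153 154 154 154
  152 139]
 [ 23  14  29  31  43  53  77 107 132 136 137 145 150 150 149 152 153 154
  146 128]
 [ 30  21  17  20  20  18  41  83 123 131 133 143 145 147 148 150 149 146
  131 117]]
t 5.43 pos [496.8 133.4 120.7] F [ 1.   0.5 -0.4] row [-0.0009  0.0001  0.0007] [ 0.0001 -0.0002  0.0008] n 0.0
```

```bash
python3 - <<'E'
from h import *
S=imaging.get_image("scene")
for z in (54,56,58): 
  for c in ([280.3,200.8],): print("foot",z,at_z(S,c,z))
for c in ([279.7,210.4],[279.9,210.4]): print("bore",at_z(S,c,24))
go([497,132.5,120],tool_down(5))
E
```

```text
foot 54 [490.97994534 126.85703351  54.        ]
foot 56 [492.63979086 127.76411011  56.        ]
foot 58 [494.29963637 128.67118671  58.        ]
bore [497.18587351 130.42809115  24.        ]
bore [496.88484855 130.87263749  24.        ]
t 5.48 pos [496.8 133.1 120.7] F [ 0.4  0.1 -0.3] row [-0.0007  0.0001  0.0007] [ 0.     -0.0001  0.0005] n 0.0
```

```bash
python3 -m inch '[[0.0008,0,0.01,0,0,0,0],[0.0008,0,0.02,0,0,0,0],[0.0008,0,0.026,0,0,0,0],[0.0008,0,0.026,0,0,0,0],[0.0008,0,0.026,0,0,0,0]]';python3 -m inch '[[0,0,0.003,0,0,0,0],[0,0,0.006,0,0,0,0],[0,0,0.009,0,0,0,0],[0,0,0.012,0,0,0,0],[0,0,0.012,0,0,0,0]]'
```

```text
t: 5.9
ee_pos: [496.4, 133.3, 93.9]
orientation: [-2.123, -2.315, 0.002]
force: [0.5, 0.4, 0.3]
grip_width: 0.119
grip_force: 59.4
t: 6.32
ee_pos: [496.5, 133.4, 82.0]
orientation: [-2.123, -2.316, 0.001]
force: [0.4, 0.9, -0.1]
grip_width: 0.125
grip_force: 59.4
```

```bash
python3 -m inch '[[0,0,0.003,0,0,0,0],[0,0,0.005,0,0,0,0],[0,0,0.007,0,0,0,0],[0,0,0.009,0,0,0,0],[0,0,0.009,0,0,0,0]]'
python3 - <<'E'
from fit import *
S=imaging.get_image("scene"); go([497,132.5,120],tool_down(5))
cv2.imwrite("pics/d.png",cv2.resize(S["pixels"][155:235,240:320],None,fx=5,fy=5,interpolation=cv2.INTER_CUBIC))
E
```

```text
t: 6.73
ee_pos: [496.6, 133.5, 73.2]
orientation: [-2.123, -2.316, 0.001]
force: [-0.1, -0.9, -0.8]
grip_width: 0.119
grip_force: 59.5
t 6.78 pos [496.7 133.5  73.4] F [ 0.1 -0.  -0.5] row [-0.001   0.0002 -0.0466] [-0.0003 -0.     -0.0002] n 1.1
```

View pics/d.png

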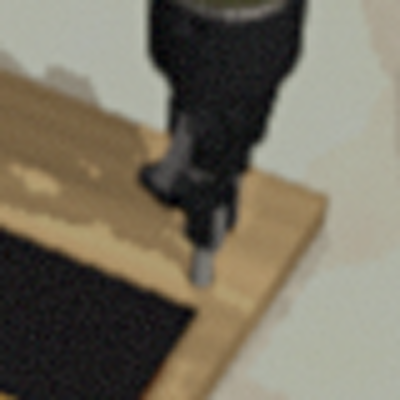

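The pin's lower end is now at the bore (crop (201,285)) with no contact force, so it is entering. I continue down.

```bash
python3 -m inch '[[0,0,0.002,0,0,0,0],[0,0,0.004,0,0,0,0],[0,0,0.005,0,0,0,0],[0,0,0.006,0,0,0,0],[0,0,0.006,0,0,0,0]]';python3 -m inch '[[0,0,0.001,0,0,0,0],[0,0,0.002,0,0,0,0],[0,0,0.003,0,0,0,0],[0,0,0.003,0,0,0,0]]'
```

```text
t: 7.2
ee_pos: [497.2, 133.6, 68.4]
orientation: [-2.123, -2.316, -0.001]
force: [-2.8, -1.4, 8.1]
grip_width: 0.119
grip_force: 60.8
t: 7.53
ee_pos: [498.0, 133.7, 68.0]
orientation: [-2.123, -2.315, -0.004]
force: [-14.1, -4.9, 41.2]
grip_width: 0.122
grip_force: 65.4
```

Firm stop at TCP z = 68.4, which matches the foot on the bore's bottom (4 + 64.5). I ease off, release and lift.

```bash
python3 -m inch '[[0,0,-0.004,0,0,0,0],[0,0,-0.004,0,0,0,0],[0,0,-0.004,0,0,0,0.4],[0,0,-0.004,0,0,0,0.4],[0,0,-0.004,0,0,0,0.4]]';python3 -m inch '[[0,0,0,0,0,0,0.4],[0,0,-0.03,0,0,0,0.4],[0,0,-0.06,0,0,0,0.4],[0,0,-0.09,0,0,0,0.4],[0,0,-0.12,0,0,0,0.4]]'
python3 - <<'E'
from fit import *
q=np.load("q.npy"); s=q[1]; print(s)
go([*T(s,[-28,-5,0])[0][:2],150],tool_down(np.degrees(s[2])))
E
```

```text
t: 7.95
ee_pos: [496.8, 133.6, 68.3]
orientation: [-2.122, -2.316, 0.0]
force: [0.9, -0.7, 0.0]
grip_width: 0.398
grip_force: 0.0
t: 8.37
ee_pos: [496.6, 133.3, 189.8]
orientation: [-2.123, -2.316, 0.001]
force: [0.5, 1.1, 0.2]
grip_width: 0.403
grip_force: 0.0
[ 4.81252632e+02 -3.26255238e+02 -2.06522026e-01]
t 8.37 pos [496.6 133.3 189.8] F [0.5 1.1 0.2] row [-0.4532 -0.0834  0.0399] [-3.000e-04  2.000e-04  2.934e-01] n 11.1
```

```bash
python3 -m inch '[[-0.04,-0.0074,0.0035,0,0,0.03,0.6],[-0.08,-0.0147,0.007,0,0,0.06,0.6],[-0.12,-0.022,0.0105,0,0,0.09,0.6],[-0.16,-0.0295,0.014,0,0,0.12,0.6],[-0.2,-0.037,0.0175,0,0,0.15,0.6]]';python3 -m inch '[[-0.04,-0.0085,0.004,0,0,0.03,0.6],[-0.08,-0.02,0.008,0,0,0.06,0.6],[-0.12,-0.03,0.012,0,0,0.09,0.6],[-0.16,-0.04,0.016,0,0,0.12,0.6],[-0.2,-0.05,0.02,0,0,0.143,0.6]]'
python3 - <<'E'
from fit import *
np.set_printoptions(precision=2,suppress=True)
s=np.load("q.npy")[1]
go([*T(s,[-28,0,0])[0][:2],100],tool_down(np.degrees(s[2])))
S=imaging.get_image("scene");P=imaging.get_image("top")
segs=[(0,*e) for e in (ST[1],ST[2],RIB[1],RIB[3])]
print(fit([S,P],s,segs))
q=[533,43,.085]
print("pin",[(n,mark_of(p,"pin")[:2],recognise(p,"pin")[:2]) for n,p in(("s",S),("t",P))])
# board refits, shadow-free now?
for nm,ss in(("scene",[(0,*e) for e in BO+LE[3:]]),("top",[(1,*e) for e in (BO[0],BO[1],BO[2],LE[3],LE[0],LE[2])])): print(nm,fit([S,P],q,ss))
cv2.imwrite("pics/e.png",np.hstack([cv2.resize(i[y:y+110,x:x+110],None,fx=3.6,fy=3.6,interpolation=cv2.INTER_CUBIC) for i,x,y in((S["pixels"],210,130),(P["pixels"],200,140))]))
E
```

```text
t: 8.78
ee_pos: [476.9, -70.7, 171.1]
orientation: [2.291, 2.149, 0.001]
force: [0.1, 0.5, -0.8]
grip_width: 0.603
grip_force: 0.0
t: 9.2
ee_pos: [414.0, -267.2, 151.2]
orientation: [2.439, 1.979, 0.001]
force: [1.4, 0.0, 0.2]
grip_width: 0.604
grip_force: 0.0
t 9.2 pos [ 414.  -267.2  151.2] F [1.4 0.  0.2] row [-0.04  0.05  0.05] [ 0. -0. -0.] n 2.0
(array([ 481.42, -326.3 ,   -0.2 ]), np.float64(0.05817878007691847), 80)
pin [('s', [{'xy': [278.5, 215.6], 'confidence': 0.61}, {'xy': [410.9, 249.1], 'confidence': 0.58}], [{'rect': [276.3, 193.4, 283.9, 215.4], 'confidence': 0.66}]), ('t', [{'xy': [229.1, 201.5], 'confidence': 0.49}], [{'rect': [216.5, 154.0, 290.3, 191.4], 'confidence': 0.53}])]
scene (array([533.06,  44.23,   0.08]), np.float64(0.24115845457531548), 100)
top (array([531.05,  38.93,   0.08]), np.float64(0.190090175320287), 120)
```

View pics/e.png

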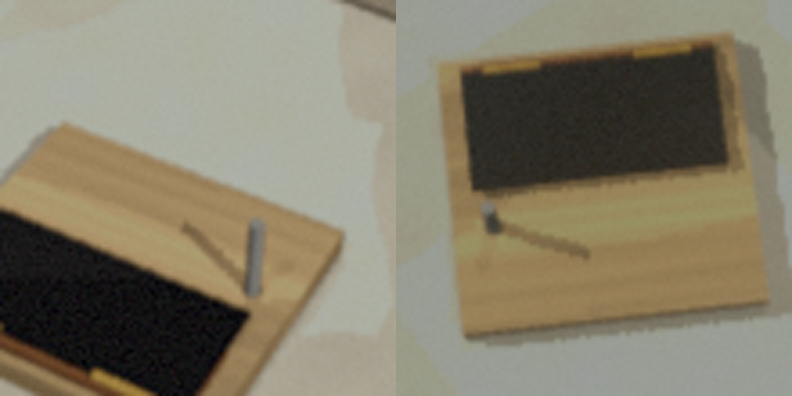

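The pin stands upright in the bore, seen at scene crop (255,260) and top crop (490,215). I refit the board using only the unambiguous silhouette edges.

```bash
cat >> fit.py <<'E'
LB=box(0,105,-110,110,31)
SC=[(0,*BO[3]),(0,*BO[0]),(0,*LE[3]),(0,*LB[2])]; TP=[(1,*BO[0]),(1,*BO[1]),(1,*BO[2]),(1,*LB[3])]
E
python3 - <<'E'
from fit import *
S=imaging.get_image("scene");P=imaging.get_image("top")
for nm,ss in(("scene",SC),("top",TP),("both",SC+TP)):
    r=fit([S,P],[532,40,.085],ss); print(nm,np.round(r[0],3),r[1],np.round(T(r[0],[-30,95,24]),1))
np.save("b.npy",r[0])
go([414.6+.4-1,-320.5+.4,100])
s=np.load("q.npy")[1]; go([*T(s,[-28,0,0])[0][:2],100],tool_down(np.degrees(s[2])))
E
```

```text
scene [5.34318e+02 3.40800e+01 9.60000e-02] 0.4780559677825176 [[495.3 125.8  24. ]]
top [5.32184e+02 4.00050e+01 8.60000e-02] 0.41765355677680993 [[494.1 132.1  24. ]]
both [5.3324e+02 3.8607e+01 7.9000e-02] 0.41992533339556587 [[495.9 131.   24. ]]
t 9.6 pos [ 415.6 -264.1  151.1] F [-0.  -0.8  0.4] row [-0.0552  0.0097  0.0511] [0. 0. 0.] n 1.8
t 9.6 pos [ 415.6 -264.1  151.1] F [-0.  -0.8  0.4] row [-0.0475  0.0489  0.0511] [ 0.     -0.0004  0.0031] n 2.0
```

```bash
python3 -m inch '[[-0.02,0.02,0.02,0,0,0,0.6],[-0.0475,0.0489,0.0511,0,0,0.002,0.6],[-0.0475,0.0489,0.0511,0,0,0.002,0.6],[-0.0475,0.0489,0.0511,0,0,0.002,0.6],[-0.0475,0.0489,0.0511,0,0,0.002,0.6]]'
python3 - <<'E'
from fit import *
s=np.load("q.npy")[1]
for i in range(4): S=imaging.get_image("scene")
go([*T(s,[-28,0,0])[0][:2],21.5],tool_down(np.degrees(s[2])))
cv2.imwrite("pics/f.png",cv2.resize(S["pixels"][100:200,110:230],None,fx=5,fy=5,interpolation=cv2.INTER_CUBIC))
E
```

```text
t: 10.02
ee_pos: [452.9, -321.3, 99.8]
orientation: [-2.439, -1.979, 0.002]
force: [0.2, 0.1, 0.3]
grip_width: 0.6
grip_force: 0.0
t 10.22 pos [ 453.6 -321.1  101.4] F [ 0.1 -0.3 -0.2] row [ 0.0006 -0.      0.0799] [ 0.0025 -0.001  -0.0005] n 1.9
```

View pics/f.png

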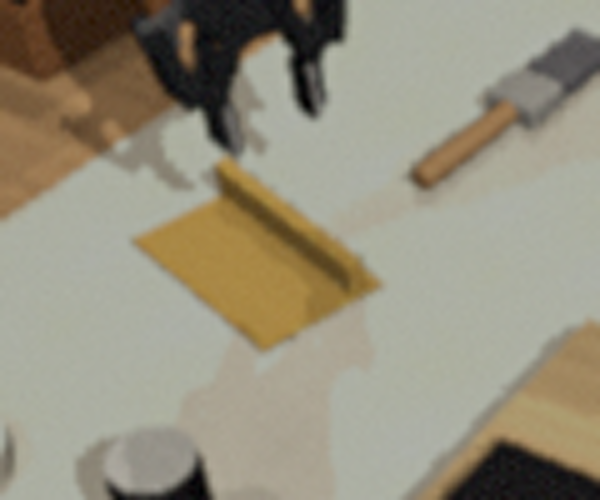

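The open fingers hang above the rib at crop (230,140) and (315,105), and the rib runs (225,165)–(365,290). The gripper is lined up with it. I descend.

```bash
python3 -m inch '[[0,0,0.03,0,0,0,0.6],[0,0,0.055,0,0,0,0.5],[0,0,0.07,0,0,0,0.45],[0,0,0.079,0,0,0,0.45],[0,0,0.079,0,0,0,0.45]]';python3 -m inch '[[0,0,0,0,0,0,0.45],[0,0,0,0,0,0,0.45],[0,0,0,0,0,0,0.45]]'
```

```text
t: 10.63
ee_pos: [452.6, -321.0, 20.4]
orientation: [-2.438, -1.979, -0.0]
force: [0.5, 0.9, -0.1]
grip_width: 0.45
grip_force: 0.0
t: 10.88
ee_pos: [453.8, -322.3, 22.4]
orientation: [2.439, 1.978, 0.002]
force: [0.0, 0.2, 0.4]
grip_width: 0.451
grip_force: 0.0
```

```bash
python3 -m inch '[[0,0,0,0,0,0,0.3],[0,0,0,0,0,0,0.2],[0,0,0,0,0,0,0],[0,0,0,0,0,0,0],[0,0,0,0,0,0,0]]';python3 -m inch '[[0,0,0,0,0,0,0],[0,0,-0.02,0,0,0,0],[0,0,-0.045,0,0,0,0],[0,0,-0.075,0,0,0,0],[0,0,-0.1,0,0,0,0]]'
python3 - <<'E'
from fit import *
go([0,0,0])
E
```

```text
t: 11.3
ee_pos: [453.5, -322.2, 21.7]
orientation: [2.439, 1.978, 0.001]
force: [-1.3, 1.2, 6.4]
grip_width: 0.127
grip_force: 60.0
t: 11.72
ee_pos: [452.6, -322.0, 122.3]
orientation: [-2.44, -1.978, 0.001]
force: [-0.1, -1.6, -2.0]
grip_width: 0.128
grip_force: 58.9
t 11.72 pos [ 452.6 -322.   122.3] F [-0.1 -1.6 -2. ] row [ 0.2214 -0.5094  0.1226] [0. 0. 0.] n 13.6
```

```bash
python3 - <<'E'
from fit import *
go([445.1,41.3,125],tool_down(np.degrees(.083)))
E
```

```text
t 11.72 pos [ 452.6 -322.   122.3] F [-0.1 -1.6 -2. ] row [ 0.3539 -0.0826 -0.0026] [-0.0005 -0.     -0.2915] n 8.7
```

```bash
python3 -m inch '[[0.02,-0.005,-0.001,0,0,-0.02,0],[0.05,-0.012,-0.002,0,0,-0.05,0],[0.085,-0.02,-0.0026,0,0,-0.08,0],[0.12,-0.028,-0.0026,0,0,-0.11,0],[0.155,-0.036,-0.0026,0,0,-0.14,0]]'; python3 -m inch '[[0.035,-0.003,0,0,0,-0.03,0],[0.07,-0.006,0,0,0,-0.06,0],[0.105,-0.009,0,0,0,-0.09,0],[0.14,-0.012,0,0,0,-0.12,0],[0.17,-0.015,0,0,0,-0.15,0]]'
python3 - <<'E'
from fit import *
go([445.1,41.3,125],tool_down(np.degrees(.083)))
E
```

```text
t: 12.13
ee_pos: [449.2, -161.3, 123.5]
orientation: [-2.294, -2.146, -0.0]
force: [1.1, 0.7, -1.7]
grip_width: 0.127
grip_force: 58.8
t: 12.55
ee_pos: [445.8, 10.1, 123.7]
orientation: [-2.125, -2.313, -0.001]
force: [0.7, 0.2, -2.0]
grip_width: 0.127
grip_force: 58.9
t 12.55 pos [445.8  10.1 123.7] F [ 0.7  0.2 -2. ] row [ 0.0312  0.002  -0.0013] [ 0.     -0.0006  0.0014] n 0.7
```

```bash
python3 -m inch '[[0.015,0.001,0,0,0,0,0],[0.028,0.001,0,0,0,0,0],[0.0285,0.001,0.015,0,0,0,0],[0.0285,0.001,0.03,0,0,0,0],[0.0285,0.001,0.05,0,0,0,0]]'
python3 - <<'E'
from fit import *
for i in range(4): S=imaging.get_image("scene")
P=imaging.get_image("top")
go([445.1,41.3,46.7],tool_down(np.degrees(.083)))
st=sensors.state(); zz=st["ee_pos"][2]-21.7
def up(L): return [(0,np.add(a,[0,0,zz]),np.add(b,[0,0,zz])) for a,b in L]
c=st["ee_pos"][:2]
q0=[c[0]+28,c[1]+4,.083]
q,e,n=fit([S,P],q0,up([ST[1],ST[2],RIB[1],RIB[3]])); print(np.round(q,3),e)
b=[534.6,39.8,.083]; im=S["pixels"].copy()
for q_,Z,dz in((b,BO+LE,0),(q,ST+RIB,zz)):
    for a,bb in Z: cv2.line(im,*[tuple(int(v*16) for v in proj(S,T(q_,np.add(x,[0,0,dz]))[0])) for x in(a,bb)],(0,0,255),1,cv2.LINE_AA,4)
cv2.imwrite("pics/g.png",np.hstack([cv2.resize(i[130:250,180:310],None,fx=3,fy=3,interpolation=cv2.INTER_CUBIC) for i in(S["pixels"],im)]))
E
```

```text
t: 12.97
ee_pos: [445.4, 36.7, 73.7]
orientation: [2.127, 2.311, 0.003]
force: [-0.5, 0.3, -2.4]
grip_width: 0.128
grip_force: 58.9
t 13.22 pos [445.4  36.1  74.4] F [ 0.7 -0.4 -1.4] row [0.0052 0.0002 0.0277] [ 0.0004 -0.     -0.0014] n 0.7
[4.75888e+02 3.89040e+01 1.31000e-01] 0.8299787267408432
```

View pics/g.png

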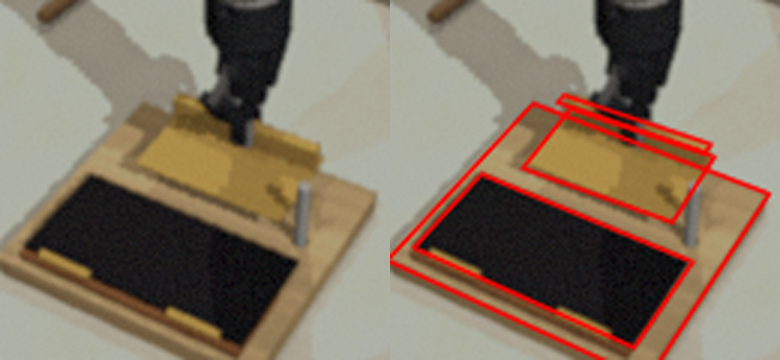

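The strip hangs at crop (140–320, 100–220) with its front edge short of the leaf, beside the pin at (302,215). The leaf overlay fits well. The strip fit is poor because the gripper hides the rib, so I measure the strip's free edges alone.

```bash
python3 - <<'E'
from fit import *
np.set_printoptions(precision=3,suppress=True)
S=imaging.get_image("scene");P=imaging.get_image("top")
st=sensors.state(); zz=st["ee_pos"][2]-21.7; print(zz)
def up(L,i=0): return [(i,np.add(a,[0,0,zz]),np.add(b,[0,0,zz])) for a,b in L]
q0=[st["ee_pos"][0]+28,st["ee_pos"][1]+4,.083]
n=(ST[1][0],np.array(ST[1][0])*.2+np.array(ST[1][1])*.8)
for nm,L in(("nose",[n]),("nose+right",[n,ST[0]]),("nose rib",[n,RIB[1],ST[0]])):
    q,e,k=fit([S,P],q0,up(L),r=3.); print(nm,q,e,"nose corners",T(q,[[46,75,0],[46,-75,0]])[:,:2])
for k in("nose_left","nose_right","left_end"): 
    for a in mark_of(S,k)[:2]: print(k,a["xy"],a["confidence"],at_z(S,a["xy"],zz+2))
b=[534.6,39.8,.083]
for L in ([LE[3]],[LE[3],LB[2]]): print("leaf",fit([S,P],b,[(0,*e) for e in L])[0])
print("leaf top",fit([S,P],b,[(1,*LE[1]),(1,*LE[2])])[0])
E
```

```text
53.02384587702339
nose [  4155.562 -42582.037     -0.035] nan nose corners [[  4204.171 -42508.702]
 [  4198.896 -42658.609]]
nose+right [484.171  38.197   0.081] 0.10603707820684687 nose corners [[523.956 116.671]
 [536.084 -32.838]]
nose rib [478.825  37.541   0.144] 0.898007226231877 nose corners [[513.606 118.358]
 [535.096 -30.095]]
nose_left [273.7, 205.5] 0.82 [515.825 121.879  55.024]
nose_right [247.0, 211.9] 0.73 [573.065  77.069  55.024]
nose_right [225.4, 183.6] 0.64 [521.12  -31.979  55.024]
left_end [287.5, 189.3] 0.9 [444.263 121.078  55.024]
leaf [ 308.709 2754.845    0.082]
leaf [534.637  36.133   0.083]
leaf top [532.6    39.238   0.071]
  return _methods._mean(a, axis=axis, dtype=dtype,
  ret = ret.dtype.type(ret / rcount)
```

```bash
python3 -m inch '[[0.002,0,0.01,0,0,0,0],[0.003,0,0.018,0,0,0,0],[0.004,0,0.024,0,0,0,0],[0.0045,0,0.027,0,0,0,0],[0.0045,0,0.027,0,0,0,0]]'; python3 -m inch '[[0,0,0.0,0,0,0,0],[0,0,0.0,0,0,0,0],[0,0,0.0,0,0,0,0]]'; python3 - <<'E'
from fit import *
go([445.1,41.3,46.7],tool_down(np.degrees(.083)))
E
```

```text
t: 13.88
ee_pos: [444.2, 40.7, 46.0]
orientation: [-2.128, -2.31, 0.002]
force: [1.1, 0.3, -2.2]
grip_width: 0.129
grip_force: 59.0
t: 14.13
ee_pos: [444.6, 40.7, 46.5]
orientation: [-2.128, -2.311, 0.0]
force: [0.0, 0.7, -2.6]
grip_width: 0.127
grip_force: 59.0
t 14.13 pos [444.6  40.7  46.5] F [ 0.   0.7 -2.6] row [ 0.0005  0.0005 -0.0002] [-0.0002  0.     -0.001 ] n 0.0
```

```bash
python3 -m inch '[[0,0,0.0005,0,0,0,0],[0,0,0.001,0,0,0,0],[0,0,0.001,0,0,0,0]]';python3 -m inch '[[0,0,0.0005,0,0,0,0],[0,0,0.001,0,0,0,0],[0,0,0.001,0,0,0,0]]'; python3 - <<'E'
from fit import *
go([445.1,41.3,46.7],tool_down(np.degrees(.083))); print(sensors.state()["torque"])
E
```

```text
t: 14.38
ee_pos: [444.7, 40.8, 45.7]
orientation: [-2.128, -2.311, -0.0]
force: [-0.5, -0.4, -0.7]
grip_width: 0.129
grip_force: 59.0
t: 14.63
ee_pos: [444.8, 40.8, 45.6]
orientation: [-2.128, -2.31, -0.001]
force: [-7.9, -1.3, 19.4]
grip_width: 0.127
grip_force: 62.0
t 14.63 pos [444.8  40.8  45.6] F [-7.9 -1.3 19.4] row [ 0.0004  0.0004 -0.0011] [-0.0003 -0.0009 -0.0012] n 0.0
[-3.30100036e-01  1.79061428e+00 -6.57788366e-04]
```

```bash
python3 -m inch '[[0,0,-0.0015,0,0,0,0],[0,0,-0.0016,0,0,0,0],[0,0.006,-0.0016,0,0,0,0],[0,0.012,-0.0016,0,0,0,0],[0,0.018,-0.0016,0,0,0,0]]';python3 -m inch '[[0,0.003,0,0,0,0,0],[0,0.005,0,0,0,0,0],[0,0.005,0,0,0,0,0]]'; python3 - <<'E'
from fit import *
S=imaging.get_image("scene")
go([488,44.9,46.2],tool_down(np.degrees(.083)))
for a in mark_of(S,"leaf_edge")[:2]: print("leaf",a["xy"],a["confidence"],proj(S,[534.6,39.8,31]))
for k in("nose_left","nose_right","left_end"): 
    for a in mark_of(S,k)[:2]: print(k,a["xy"],a["confidence"],at_z(S,a["xy"],27))
E
```

```text
t: 15.05
ee_pos: [463.4, 42.4, 46.2]
orientation: [2.128, 2.311, 0.0]
force: [0.4, 0.2, -0.8]
grip_width: 0.126
grip_force: 58.9
t: 15.3
ee_pos: [468.0, 42.6, 46.1]
orientation: [2.129, 2.31, -0.0]
force: [-0.9, 0.1, -1.2]
grip_width: 0.129
grip_force: 58.9
t 15.35 pos [467.6  42.5  46.1] F [-0.1 -0.  -3.5] row [ 0.0007  0.0205 -0.0001] [-0.0004  0.0002 -0.0011] n 0.5
leaf [245.4, 202.8] 0.91 [244.0226302 203.2082663]
leaf [224.3, 194.7] 0.42 [244.0226302 203.2082663]
nose_left [271.4, 217.1] 0.76 [531.93819095 126.02421845  27.        ]
nose_right [224.8, 194.2] 0.87 [533.68745746 -26.5249568   27.        ]
nose_right [411.8, 249.9] 0.53 [429.07488194 466.04566355  27.        ]
left_end [285.8, 203.3] 0.59 [468.15165571 131.89247105  27.        ]
```

```bash
python3 -m inch '[[0,0.004,0,0,0,0,0],[0,0.008,0,0,0,0,0],[0,0.012,0,0,0,0,0],[0.0005,0.016,0,0,0,0,0],[0.001,0.0195,0,0,0,0,0]]';python3 -m inch '[[0,0,0,0,0,0,0],[0,0,0,0,0,0,0],[0,0,0,0,0,0,0]]'; python3 - <<'E'
from fit import *
S=imaging.get_image("scene");P=imaging.get_image("top")
go([488,44.9,46.2],tool_down(np.degrees(.083)))
for a in mark_of(S,"leaf_edge")[:1]: print("leaf",a["xy"],a["confidence"],proj(S,[534.6,39.8,31]))
for k in ("left_end","pin","strip"):
    for a in mark_of(S,k)[:2]: print(k,a["xy"],a["confidence"],at_z(S,a["xy"],26))
b=[534.6,36.1,.083]; print("leaf fit",fit([S,P],b,[(0,*e) for e in (LE[3],LB[2])])[:2])
E
```

```text
t: 15.97
ee_pos: [487.6, 45.3, 46.3]
orientation: [2.128, 2.311, 0.0]
force: [-0.6, 0.5, -1.9]
grip_width: 0.128
grip_force: 59.0
t: 16.22
ee_pos: [486.8, 45.2, 46.1]
orientation: [-2.128, -2.31, 0.0]
force: [0.2, 0.3, -1.7]
grip_width: 0.128
grip_force: 58.9
t 16.32 pos [486.8  45.2  46.2] F [ 0.3  0.7 -1. ] row [-0.0004  0.0012  0.    ] [-0.0002 -0.0001 -0.001 ] n 0.0
leaf [242.8, 203.2] 0.74 [244.0226302 203.2082663]
left_end [283.2, 210.5] 0.79 [493.81658377 139.23494427  26.        ]
pin [278.3, 216.3] 0.61 [518.63461515 139.16784253  26.        ]
strip [252.9, 202.9] 0.93 [516.35977271  56.3984471   26.        ]
strip [98.5, 194.0] 0.71 [ 729.64261981 -318.93857729   26.        ]
leaf fit (array([5.34887839e+02, 3.61023154e+01, 8.52092082e-02]), np.float64(0.2038467402373295))
```

```bash
python3 -m inch '[[0.001,0.0005,0,0,0,0,0],[0.0015,0.001,0,0,0,0,0],[0.0015,0.001,0,0,0,0,0]]';python3 -m inch '[[0.0005,0,0,0,0,0,0],[0.001,0,0,0,0,0,0],[0.001,0,0,0,0,0,0]]'
```

```text
t: 16.77
ee_pos: [487.9, 47.1, 46.3]
orientation: [-2.128, -2.311, -0.0]
force: [-0.2, -0.1, -1.6]
grip_width: 0.128
grip_force: 58.9
t: 17.02
ee_pos: [487.7, 47.9, 46.3]
orientation: [-2.128, -2.311, -0.0]
force: [-0.5, -0.5, -2.6]
grip_width: 0.127
grip_force: 58.9
```

```bash
python3 -m inch '[[0.0005,0,0,0,0,0,0],[0.001,0,0,0,0,0,0],[0.001,0,0,0,0,0,0]]';python3 -m inch '[[0.0005,0,0,0,0,0,0],[0.001,0,0,0,0,0,0],[0.001,0,0,0,0,0,0]]'
```

```text
t: 17.27
ee_pos: [487.6, 48.9, 46.3]
orientation: [-2.128, -2.311, -0.0]
force: [-0.0, -0.1, -3.0]
grip_width: 0.124
grip_force: 58.9
t: 17.52
ee_pos: [487.6, 49.5, 46.3]
orientation: [2.129, 2.31, -0.0]
force: [-0.5, -2.6, -1.2]
grip_width: 0.126
grip_force: 59.0
```

```bash
python3 -m inch '[[-0.0003,0,0.0005,0,0,0,0],[-0.0003,0,0.001,0,0,0,0],[-0.0003,0,0.001,0,0,0,0],[-0.0003,0,0.001,0,0,0,0]]'; python3 - <<'E'
from fit import *
for i in range(5):
    S=imaging.get_image("scene"); s=sensors.state(); print(np.round(s["force"],1),np.round(s["torque"],2),np.round(s["ee_pos"],1))
E
```

```text
t: 17.85
ee_pos: [487.7, 49.3, 45.7]
orientation: [-2.129, -2.31, -0.0]
force: [-2.7, -2.5, 6.4]
grip_width: 0.127
grip_force: 60.2
[-2.8 -1.8  6.3] [-0.5   0.68  0.01] [487.7  49.3  45.7]
[-3.2 -2.3  6. ] [-0.48  0.68  0.  ] [487.7  49.3  45.7]
[-2.6 -1.8  6.1] [-0.49  0.62  0.02] [487.7  49.3  45.7]
[-2.7 -2.6  5.7] [-0.45  0.65  0.02] [487.7  49.3  45.7]
[-3.4 -2.   6.6] [-0.47  0.62  0.03] [487.7  49.3  45.7]
```

```bash
python3 -m inch '[[0,0,0.0002,0,0,0,0],[0,0,0.0002,0,0,0,0],[0,0,0.0002,0,0,0,0]]'; python3 - <<'E'
from fit import *
np.set_printoptions(precision=2,suppress=True)
S=imaging.get_image("scene");P=imaging.get_image("top"); s=sensors.state(); print(s["force"],s["ee_pos"],s["dq"].max(),s["t"])
print(np.array(recognise(S,"pin")[0]["rect"]),"before [276.3,193.4,283.9,215.4]")
zz=24; q,e,n=fit([S,P],[487.7+28,49.3+4-1.6*0,.083],[(0,np.add(a,[0,0,24]),np.add(b,[0,0,24])) for a,b in (RIB[3],RIB[1],ST[3])]); print("strip fit",q,e)
print("leaf fit",fit([S,P],[534.6,36.1,.083],[(0,*e) for e in (LE[3],LB[2])])[:2])
E
```

```text
t: 18.35
ee_pos: [487.7, 49.3, 45.7]
orientation: [-2.129, -2.31, -0.0]
force: [-4.9, -3.0, 9.7]
grip_width: 0.122
grip_force: 60.7
[-4.37 -2.79  9.72] [487.71  49.34  45.67] 0.0023332929093478915 18.45Traceback (most recent call last):
  File "<stdin>", line 4, in <module>
IndexError: list index out of range
```

```bash
python3 - <<'E'
from fit import *
np.set_printoptions(precision=2,suppress=True)
S=imaging.get_image("scene");P=imaging.get_image("top")
print("pin",recognise(S,"pin")[:2],mark_of(S,"pin")[:2],recognise(P,"pin")[:1])
# pin columns: brightness row profile against upright-pin prediction
for z in(40,60,80,94): print(z,proj(S,[496.9,132.3,z]),end=" "); x,y=np.round(proj(S,[496.9,132.3,z])).astype(int); print(x,cv2.cvtColor(S["pixels"],cv2.COLOR_BGR2GRAY)[y,x-7:x+8])
q,e,n=fit([S,P],[515.5,53,.083],[(0,np.add(a,[0,0,24]),np.add(b,[0,0,24])) for a,b in (RIB[3],RIB[1],ST[3])]); print("strip fit",q,e)
print("leaf fit",fit([S,P],[534.6,36.1,.083],[(0,*e) for e in (LE[3],LB[2])])[:2])
E
```

```text
pin [{'rect': [130.1, 185.0, 154.4, 217.6], 'confidence': 0.61}, {'rect': [278.9, 192.2, 283.0, 214.3], 'confidence': 0.45}] [{'xy': [277.6, 216.7], 'confidence': 0.57}] [{'rect': [209.4, 149.7, 303.8, 232.7], 'confidence': 0.65}]
40 [280.64 206.6 ] 281 [115 109  95  84  77  92 114 121 128 145 149 149 149 150 151]
60 [281.   201.44] 281 [ 73  77  75  73  70  81 107 118 117 115 131 137 141 142 143]
80 [281.38 196.13] 281 [104 108 125 142 140  98  91 112 120 128 140 148 146 142 142]
94 [281.65 192.31] 282 [137 135 134 132 137 145 150 150 147 141 142 143 143 144 145]
strip fit [  5491.42 -59937.51      1.93] nan
leaf fit (array([534.79,  36.29,   0.08]), np.float64(0.1878086446070762))
  return _methods._mean(a, axis=axis, dtype=dtype,
  ret = ret.dtype.type(ret / rcount)
```

The pin is still upright and in place, the leaf fit is unchanged (shut), and the strip is pressed with about 10–12 N and still held. I'm handing in.

```bash
python3 -c "
from workcell import robot
print(robot.finish_job())"
```

```text
the job is handed in; nothing more can be done
None
```

The job is handed in, with no verdict returned: by my measurements the taller pin stands fully down in the bore, and the strip is about 28 mm under the shut leaf with its left end touching the pin, still held and pressed with about 12 N.

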